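# Reset the bench meter with the stylus from its slide-lid case

### The job

Take the clear lid off the blue case (lift it over the lip at the front end, then slide it out of its grooves) and lay it flat on the bench, rib up. Take out the orange-handled stylus and with its steel tip gently press the red reset button, deep inside the yellow collar on the side of the grey meter, fully in, and hold it in for a full second. Then let the button come back out and lay the stylus down flat, wholly on the white mat; leave the other things on the bench where they are.

Things in the scene. Friction and masses are not known exactly. Their poses are not given: they have to be found in the camera images.
- case: Blue case fixed to the bench, 98 wide (its x), 160 long (its y from -68 to +92), walls 42 high; origin on the bench, on the centre line, at the boundary between the open well (its -y side, front) and the grey foam block (+y side). A clear lid closes the well; the stylus lies along y, its handle in the foam, its steel shank over the well.
- case_well (a point): Centre of the well's floor, 5 above the bench. The well is 78 wide (x) and reaches from y -63 to 0 in the case's frame; the shank stands free in the middle of it, its axis 28 above the bench.
- case_slot (a point): Centre of the floor (18 above the bench) of the slot in the foam, 19 wide, y 0 to 86. The foam's top is 38 above the bench, flush with the stylus's handle lying in the slot, so fingers cannot get at the handle there.
- case_rails (a point): Middle between the two rails that overhang the lid's long sides (y -66 to 0), at their undersides, 55 above the bench; rail tops 58, 76 clear between them. The lid's plate lies on the walls 42 above the bench, so it can rise 8 at most and must rise more than 4 before it can slide out over the lip along the case's -y.
- case_lip (a point): Middle of the top edge of the lip at the case's front end (5 thick along y), 46 above the bench.
- lid: Clear plastic lid, a loose plate 85 (x) by 60 (y) by 5 thick, 70 g; origin at the centre of its underside, y along the case's y when closed. It carries a white upright rib to pinch: 40 long (x), 12 thick (y), 32 high above the plate, its middle 12 towards -y from the origin. It must move about 70 along the case's -y to be clear of the rails.
- lid_rib (a point): Point in the lid's rib, in the middle of its length and thickness, 30 above the lid's underside (rib top 37 above it).
- stylus: Loose stylus, 45 g, 130 long along its y. Orange handle 16 wide (x), 20 high (z), 80 long, from y 0 to +80; steel shank 9 by 9, 50 long, from y 0 to -50, whose end is the tip; shank and handle share one axis 10 above the handle's underside. Origin on the handle's underside at y 0, where the shank begins. It starts in the case, tip towards the case's -y, handle in the foam slot.
- stylus_tip (a point): Centre of the end face of the steel shank.
- stylus_butt (a point): Centre of the rear end face of the handle.
- meter: Grey bench meter with dark display on top, fixed, 120 (x) by 110 (y) by 115 high; origin on the bench under its centre. On its +y side a yellow square collar, 31 outside, stands out 10 around the mouth of a level square bore, 17 by 17, axis along y, 65 above the bench, with the red button 36 deep in it: the stylus reaches it only when held by its handle.
- bore (a point): Centre of the bore's mouth, in the plane of the collar's front (65 from the meter's origin along its +y, 65 above the bench); the button is pressed along the meter's -y.
- reset_cap (a point): Centre of the outer face of the red button, 14.5 square.
- reset (a joint): Travel of the reset button in m: 0 out, 0.005 fully in. Spring: 2.4 N starts it, 5.4 N holds it fully in, then a hard stop; it springs back when let go.
- mat: White rectangular mat fixed to the bench, 120 (x) by 200 (y), 3 thick; origin under its centre.
- beaker: Bystander: glass beaker, 66 across, 85 high; origin under its centre.
- vial: Bystander: small amber jar, 44 across, 75 high; origin under its centre.
- weight: Bystander: brass weight with knob, 40 across, 52 high; origin under its centre.
- rack: Bystander: green open divided rack, 50 (x) by 85 (y), 30 high; origin under its centre.
- bottle: Bystander: white bottle with blue cap, 60 across, 110 high; origin under its centre.
- slides: Bystander: white and blue box of slides, 30 (x) by 80 (y), 22 high; origin under its centre.
Mind the look-alikes: they are no part of the job. What is shaped like the lid but purple is not meant.

How it is judged:
By the outcome, as a careful person would: the job done as asked, in the order asked, and still so for the second after the job is handed in, with the robot touching nothing.
It also fails if it takes over 72 s, if anything falls off the work surface, if the arm or the gripper's body presses on something with over 40 N, if the wrist force passes 120 N, or if a joint passes its speed limit or range.

### The arm

A 6-joint arm with a two-finger parallel gripper is mounted at the origin on the work surface. World frame = base frame: x ahead of the robot, y to its left, z up, the work surface at z = 0. Lengths are in m, angles in rad, forces in N, time in s.
With the tool pointing down it reaches from about 0.4 to 0.825 m from the base axis. Payload 7 kg.
Tool frame: the origin (TCP) lies midway between the tips of the shut fingers; the grasp point (between the pads) lies 19 mm behind it; z points along the fingers, y is the line along which they close (so a half turn about z gives the same grasp; the last joint's range is limited). The gripper opens to 88 mm and grips with 3 to 60 N. Pads are 19 mm wide; open, the fingers measure 130 mm over their backs; the gripper's body (78 mm by 193 mm) begins 47 mm behind the grasp point.
Start: joints at [-0.891, 0.359, 0.012, 0, -1.224, -0.288], TCP at [0.258, -0.624, 0.198] pointing down, gripper open.
Joint ranges: [-3.07, 3.07], [-1.43, 2.12], [-1.02, 1.25], [-3.03, 1.67], [-3.05, -0], [-3.03, 3.03]. Speed limits (rad/s): [2.39, 2.39, 3.01, 3.14, 3.14, 3.14].

### API

Orientations are given as [roll, pitch, yaw] about the fixed x, y, z axes, in that order (R = Rz(yaw) Ry(pitch) Rx(roll)).
In Python, from station import arm, grab_frame, camera_params, spot_in gives the robot as it stands.
- The arm moves only by the shell command python3 -m jog 'ROWS' [FORCE]. ROWS is JSON, a list that holds one entry, the list of rows, each a list of 7 numbers: the shift along the tool's x, y, z in mm, then the turn, a rotation vector about the tool's x, y, z in rad, then the finger opening in mm, from 0 to 87.6. In form: [[[x, y, z, wx, wy, wz, fingers], ...]]. A call has 1 to 20 rows; each row is the pose to reach, as a shift and turn from the pose commanded when the call began, along the tool's axes at that moment; what a row does not reach only later rows make up. A row lasts 1/8 s, in which the tool goes at most 62.5 mm and 10.7 degrees, less where a joint would pass 70% of its speed; a pose out of reach is approached as far as the arm can. A call with a gripper value outside its range is refused whole. The fingers move at their own pace and stop on an object; FORCE is the grip in N (left out, the last holds). Time passes only in rows, so rows that repeat a pose let the fingers close. It gives the time, the measured TCP pose, the force, the opening and the grip force at its end, in the units of the state.
- arm.get_state(): the state, without advancing time (a new reading comes with each control period).
- grab_frame(name): name is "side" or "top"; returns (picture, depth): 400x640x3 uint8, blue, green, red; 400x640 float32, m along the optical axis (not along the pixel's ray), 0 where there is no reading.
- camera_params(name): a dict with "mtx" (3x3 intrinsics, pixels), "k1" (the pictures are not rectified: a ray, as slopes to the right and down, at radius r is drawn at 1 + k1 r^2 times it, then the intrinsics apply), "R" (3x3) and "t" (3): a world point X has camera coordinates R X + t. Camera axes: x right, y down, z forward; pixel columns grow to the right and rows downward; lengths in m; the calibration is good to about 2 mm. A picture is of the moment at which its call begins. camera_params takes no time and is no camera call.
- arm.job_done(): hands the job in; it is judged then, once.
Trained networks look in the newest picture that a camera, given by its name, has taken for a name from the list of things; names that differ only in an ending like _2 or _b are one class to them, and where a whole thing is asked for, a point or a joint stands for the part that bears it (a point fixed in the world has none). Each returns a list of dicts, best first, with "confidence" (0 to 1); they miss things now and then, are a little off and sometimes report something else, mostly with a low value. They report only what shows in the picture. A call takes as long as a camera call. They do not tell look-alikes from the thing itself.
- spot_in(query, camera): "uv" ([column, row] in pixels, amid what is visible of it).
The state is a dict: "t": time; "q": joint angles; "qd": joint speeds; "joint_efforts": joint torques, N m; "eef_pos": TCP position; "ee_rot": TCP orientation; "force": force on the tool from outside, world axes, zero at the start; "moment": the same for the moment, N m; "width": finger opening in m; "gripper_force": force on a finger pad.
Only numpy, scipy, OpenCV 4.12 (cv2) and the standard library are available. Lean on these libraries where they do the work, as an engineer would, in place of code of your own. Each camera call takes 0.05 s, during which the arm holds its last target. There are 200 camera calls.

## Working session

There is one attempt and no reset: what is moved stays moved. The work goes in short steps, Python scripts to look and compute and a shell command to move; the robot and the scene stay as the last step left them, time stands still between calls to the robot, and variables do not carry over. Pictures are saved under pics/ and viewed, at most 10 in all, crops included, and the job is handed in when it is done.

```bash
ls; mkdir -p pics; python3 - <<'E'
from station import arm, grab_frame, camera_params, spot_in
import cv2
for n in("top","side"):
    p,d=grab_frame(n); cv2.imwrite(f"pics/{n}0.png",p); print(n,camera_params(n))
print(arm.get_state())
E
```

```text
pics
top {'mtx': array([[478.65717128,   0.        , 311.25036294],
       [  0.        , 478.65717128, 191.98413012],
       [  0.        ,   0.        ,   1.        ]]), 'k1': -0.09050417240169394, 'R': array([[-0.00322006, -0.99994046,  0.0104267 ],
       [-0.98149302,  0.00116389, -0.19149437],
       [ 0.19147084, -0.01085035, -0.98143833]]), 't': array([0.06665376, 0.56201893, 1.09175696])}
side {'mtx': array([[488.10286565,   0.        , 318.25047369],
       [  0.        , 488.10286565, 203.21835189],
       [  0.        ,   0.        ,   1.        ]]), 'k1': -0.1321371727304827, 'R': array([[ 0.92862019, -0.37079628, -0.01321633],
       [-0.22206808, -0.52690446, -0.82040079],
       [ 0.29723781,  0.76477566, -0.57163614]]), 't': array([-0.49466459,  0.22598347,  1.11109793])}
{'t': 0.1, 'q': array([-8.90890688e-01,  3.59342252e-01,  1.11530253e-02, -2.73370774e-04,
       -1.22409107e+00, -2.88074589e-01]), 'qd': array([-0.00014844, -0.0010064 ,  0.00139788,  0.00075659, -0.0013297 ,
        0.00032823]), 'joint_efforts': array([-1.53244306e-03, -5.84162021e+01,  2.93754458e+01,  7.01560602e+00,
        1.02070600e-02, -4.16444470e-05]), 'eef_pos': array([ 0.25753518, -0.62343066,  0.19730639]), 'ee_rot': array([ 3.14009682e+00, -1.75231774e-04, -2.74985456e+00]), 'force': array([0.65659944, 0.68064767, 0.27962891]), 'moment': array([-0.00076493, -0.01379912,  0.01012893]), 'gripper_force': 0.0, 'width': 0.08748594914683053}
```

View pics/top0.png

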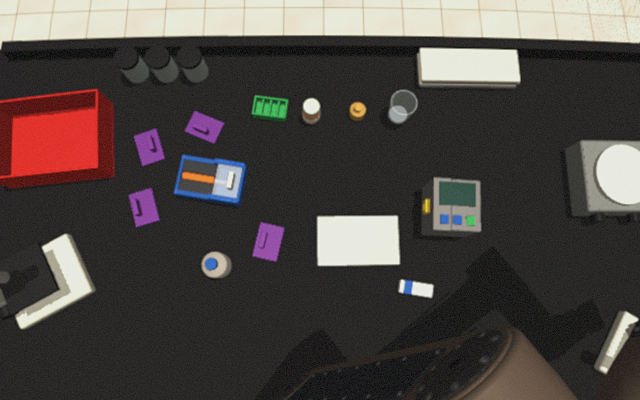

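View pics/side0.png

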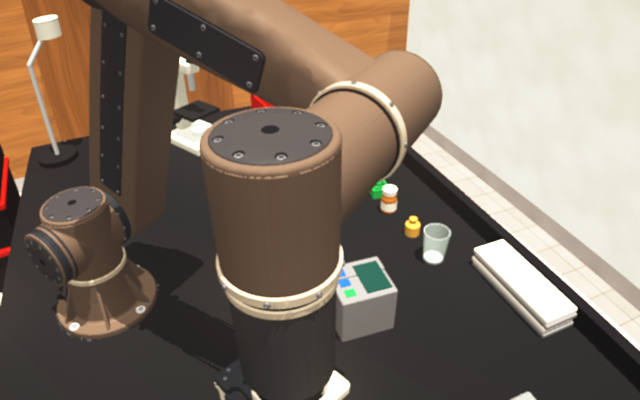

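The top view shows the case at (210,180) with its front (lid end) to the right, the meter at (452,207) with the yellow collar on its left at (427,206), the mat at (358,240) and purple decoys around. The arm blocks much of the side view. I'll zoom in next.

```bash
cat > h.py <<'E'
import numpy as np, cv2
from station import arm, grab_frame, camera_params, spot_in
def K(n):
    c=camera_params(n); return c['mtx'],np.array([c['k1'],0,0,0.]),c['R'],c['t']
def proj(n,X):
    m,k,R,t=K(n); return cv2.projectPoints(np.array(X,float).reshape(-1,1,3),cv2.Rodrigues(R)[0],t,m,k)[0].reshape(-1,2)
def onz(n,uv,z):
    m,k,R,t=K(n); uv=np.array(uv,float).reshape(-1,1,2)
    r=cv2.undistortPoints(uv,m,k).reshape(-1,2); d=np.c_[r,np.ones(len(r))]@R; c=-R.T@t
    return c+d*((z-c[2])/d[:,2])[:,None]
def R2(a): return np.array([[np.cos(a),-np.sin(a)],[np.sin(a),np.cos(a)]])
E
python3 - <<'E'
from h import *
p=cv2.imread('pics/top0.png')
a=cv2.resize(p[145:215,165:260],None,fx=6,fy=6,interpolation=cv2.INTER_CUBIC)
b=cv2.resize(p[165:245,410:490],None,fx=5,fy=5,interpolation=cv2.INTER_CUBIC)
c=np.zeros((420,570+400,3),np.uint8);c[:420,:570]=a;c[:400,570:]=b
cv2.imwrite('pics/crop0.png',cv2.resize(c,(800,346)))
# mask-based
hsv=cv2.cvtColor(p,cv2.COLOR_BGR2HSV)
def mask(lo,hi,box):
    m=cv2.inRange(hsv,np.array(lo),np.array(hi)); z=np.zeros_like(m); x0,y0,x1,y1=box; z[y0:y1,x0:x1]=m[y0:y1,x0:x1]; return z
def pts(m): v,u=np.nonzero(m); return np.c_[u,v].astype(np.float32)
blue=pts(mask((95,120,60),(125,255,255),(160,140,260,220)))
o=pts(mask((5,150,120),(18,255,255),(165,145,260,215)))
w=pts(mask((0,0,225),(180,30,255),(222,165,240,195)))
ye=pts(mask((20,120,100),(35,255,255),(415,190,435,225)))
mat=pts(mask((0,0,180),(180,60,255),(305,205,410,275)))
for n,q,z in(('blue',blue,.042),('orange',o,.038),('white',w,.079),('yellow',ye,.08),('mat',mat,.003)):
    X=onz('top',q,z)[:,:2].astype(np.float32); r=cv2.minAreaRect(X)
    print(n,len(q),'rect c',np.round(r[0],4),np.round(r[1],4),round(r[2],2),'mean',X.mean(0))
E
```

```text
blue 1078 rect c [0.5987 0.3104] [0.1692 0.1096] 80.47 mean [0.59344316 0.30843884]
orange 229 rect c [0.6029 0.3434] [0.0796 0.0176] 80.3 mean [0.602868   0.34306845]
white 62 rect c [0.5887 0.2579] [0.0093 0.0351] 80.64 mean [0.58864176 0.2579587 ]
yellow 101 rect c [ 0.5236 -0.2027] [0.0175 0.0348] 82.0 mean [ 0.523414   -0.20327479]
mat 3913 rect c [ 0.4518 -0.0499] [0.1203 0.1991] 0.65 mean [ 0.45157146 -0.04937804]
```

View pics/crop0.png

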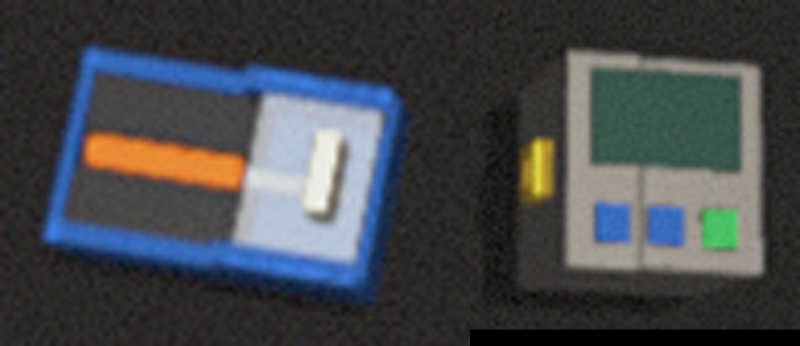

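The crop shows the case pointing about -10° from world y. The white rib is at the right end of the lid, and the meter collar faces left. Next I'll measure the meter pose and the first move.

```bash
cat >> h.py <<'E'
from scipy.spatial.transform import Rotation as Ro
def delta(p,yaw,base=None):
    "mm/rad shift of tool-down pose (world p, yaw deg) from the present pose, in tool axes"
    s=arm.get_state(); R=Ro.from_euler('xyz',s['ee_rot']); T=Ro.from_euler('xyz',[180,0,yaw],degrees=True)
    print('pos',np.round(s['eef_pos'],4),'rpy',np.round(np.degrees(s['ee_rot']),2),'t',round(s['t'],2))
    print('-> mm',np.round(R.inv().apply(np.array(p)-s['eef_pos'])*1000,1),'rot',np.round((R.inv()*T).as_rotvec(),4))
E
python3 - <<'E'
from h import *
from scipy.optimize import least_squares
p=cv2.imread('pics/top0.png'); hsv=cv2.cvtColor(p,cv2.COLOR_BGR2HSV)
# meter: edges of top face
z=np.zeros(p.shape[:2],np.uint8); g=p[165:245,425:490].max(2); z[165:245,425:490]=(g>75)*255
z=cv2.morphologyEx(z,cv2.MORPH_CLOSE,np.ones((9,9))); z=cv2.morphologyEx(z,cv2.MORPH_OPEN,np.ones((15,15)))
v,u=np.nonzero(z); X=onz('top',np.c_[u,v],.115)[:,:2].astype(np.float32); r=cv2.minAreaRect(X); print('meter',r, cv2.boxPoints(r).tolist())
y=cv2.inRange(hsv,np.array((20,120,100)),np.array((35,255,255)));
# case check: overlay of model projection
C=np.array([.596,.3025]); a=np.radians(-9.6)
def w(x,yy,zz): return np.r_[C+R2(a)@[x,yy],zz]
for n,q in dict(backL=(-.049,.092,.042),backR=(.049,.092,.042),frontL=(-.0425,-.063,.046),railR=(.049,-.066,.058),railRb=(.049,0,.058),rail2=(-.049,-.066,.058)).items(): 
    uv=proj('top',w(*q))[0]; print(n,uv.round(1), 'crop',((uv-[165,145])*6*800/970).round(0))
rib=onz('top',[[0,0]],0)
delta([.5887,.2575,.16],170.4)
E
```

```text
meter ((0.5211268067359924, -0.2558079957962036), (0.12790460884571075, 0.12279637902975082), 86.00850677490234) [[0.4554259479045868, -0.3153313398361206], [0.5779244303703308, -0.3238790035247803], [0.5868276357650757, -0.19628465175628662], [0.46432918310165405, -0.18773698806762695]]
backL [172.9 192.7] crop [ 39. 236.]
backR [181.6 154.3] crop [82. 46.]
frontL [235.5 200.3] crop [349. 274.]
railR [243.3 162.8] crop [388.  88.]
railRb [216.7 158.5] crop [256.  67.]
rail2 [235.5 202.3] crop [349. 283.]
pos [ 0.2575 -0.6234  0.1973] rpy [ 1.7991e+02 -1.0000e-02 -1.5756e+02] t 0.1
-> mm [-642.4  687.7   38.2] rot [ 0.0014 -0.0006  0.5593]
```

```bash
python3 -m jog '[[[-642,688,38,0,0,0.559,45],[-642,688,38,0,0,0.559,45],[-642,688,38,0,0,0.559,45],[-642,688,38,0,0,0.559,45],[-642,688,38,0,0,0.559,45],[-642,688,38,0,0,0.559,45],[-642,688,38,0,0,0.559,45],[-642,688,38,0,0,0.559,45],[-642,688,38,0,0,0.559,45],[-642,688,38,0,0,0.559,45],[-642,688,38,0,0,0.559,45],[-642,688,38,0,0,0.559,45],[-642,688,38,0,0,0.559,45],[-642,688,38,0,0,0.559,45],[-642,688,38,0,0,0.559,45],[-642,688,38,0,0,0.559,45],[-642,688,38,0,0,0.559,45],[-642,688,38,0,0,0.559,45],[-642,688,38,0,0,0.559,45]]]' 20
python3 - <<'E'
from h import *
delta([.5887,.2575,.053],170.4)
p,d=grab_frame('side'); t,dt=grab_frame('top'); cv2.imwrite('pics/s1raw.png',p); cv2.imwrite('pics/t1raw.png',t)
uv=proj('side',[.5887,.2575,.07])[0].astype(int); print(uv)
uvm=proj('side',[.52,-.2,.065])[0].astype(int); print(uvm)
x,y=uv; x0,y0=max(0,x-65),max(0,y-60)
a=cv2.resize(p[y0:y0+120,x0:x0+130],(520,480))
b=cv2.resize(t[170:240,415:485],(280,280)); c=np.zeros((480,800,3),np.uint8); c[:,:520]=a; c[:280,520:]=b; cv2.imwrite('pics/c1.png',c)
E
```

```text
t: 2.48
eef_pos: [0.5882, 0.2559, 0.1608]
ee_rot: [3.141, 0.0, 2.973]
force: [-0.8, -0.0, 0.8]
width: 0.0446
gripper_force: 0.0
pos [0.5882 0.2559 0.1608] rpy [1.7997e+02 2.0000e-02 1.7035e+02] t 2.48
-> mm [ -0.2   1.6 107.8] rot [ 0.0005  0.0004 -0.0008]
[303 170]
[346 276]
```

View pics/c1.png

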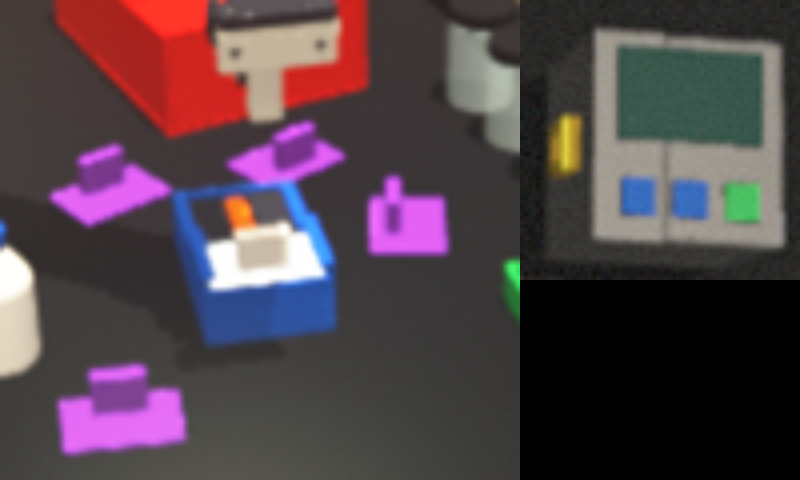

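The side view confirms the case, the clear lid and the rib at about (303,171), which matches the prediction. Now I'll descend onto the rib.

```bash
python3 -m jog '[[[0,1.5,50,0,0,0,45],[0,1.5,80,0,0,0,45],[0,1.5,100,0,0,0,45],[0,1.5,107,0,0,0,45],[0,1.5,107,0,0,0,45],[0,1.5,107,0,0,0,45]]]' 20
python3 - <<'E'
from h import *
print(arm.get_state()['force'])
p,d=grab_frame('side'); cv2.imwrite('pics/c2.png',cv2.resize(p[110:230,238:368],(520,480)))
delta([.5887,.2575,.053],170.4)
E
```

```text
t: 3.32
eef_pos: [0.5893, 0.259, 0.0544]
ee_rot: [3.14, 0.001, 2.974]
force: [-0.1, 0.2, -0.5]
width: 0.0451
gripper_force: 0.0
[-0.07198297  0.24885222 -0.50014943]
pos [0.5892 0.259  0.0544] rpy [1.7992e+02 8.0000e-02 1.7042e+02] t 3.38
-> mm [ 0.3 -1.6  1.4] rot [0.0014 0.0014 0.0004]
```

View pics/c2.png

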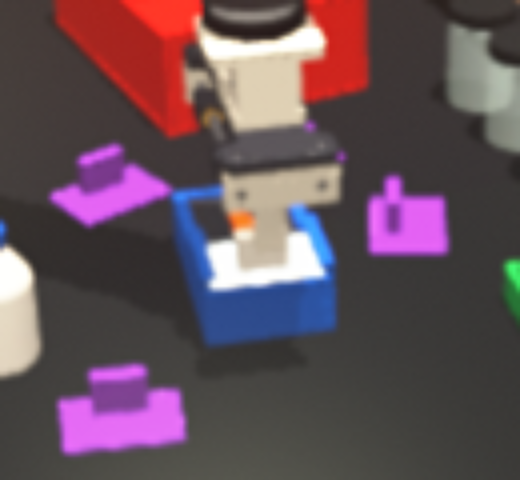

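The finger is in front of the rib at about (265,235), aligned with it. Closing.

```bash
python3 -m jog '[[[0,-1,0,0,0,0,20],[0,-1,0,0,0,0,8],[0,-1,0,0,0,0,8],[0,-1,0,0,0,0,8],[0,-1,0,0,0,0,8],[0,-1,0,0,0,0,8]]]' 12; python3 -m jog '[[[0,0,0,0,0,0,8],[0,0,0,0,0,0,8]]]' 30
```

```text
t: 4.12
eef_pos: [0.5884, 0.2576, 0.0531]
ee_rot: [-3.141, -0.0, 2.974]
force: [-0.4, -0.0, -0.4]
width: 0.0082
gripper_force: 0.0
t: 4.38
eef_pos: [0.5884, 0.2577, 0.0531]
ee_rot: [-3.142, -0.0, 2.974]
force: [-0.6, -0.2, -0.1]
width: 0.0081
gripper_force: 0.0
```

```bash
python3 - <<'E'
from h import *
p,d=grab_frame('side'); t,dt=grab_frame('top')
c=np.zeros((480,800,3),np.uint8);c[:,:400]=cv2.resize(p[130:226,260:340],(400,480));c[:,400:]=cv2.resize(t[140:224,175:245],(400,480)); cv2.imwrite('pics/c3.png',c)
E
```

```text
(no output)
```

View pics/c3.png

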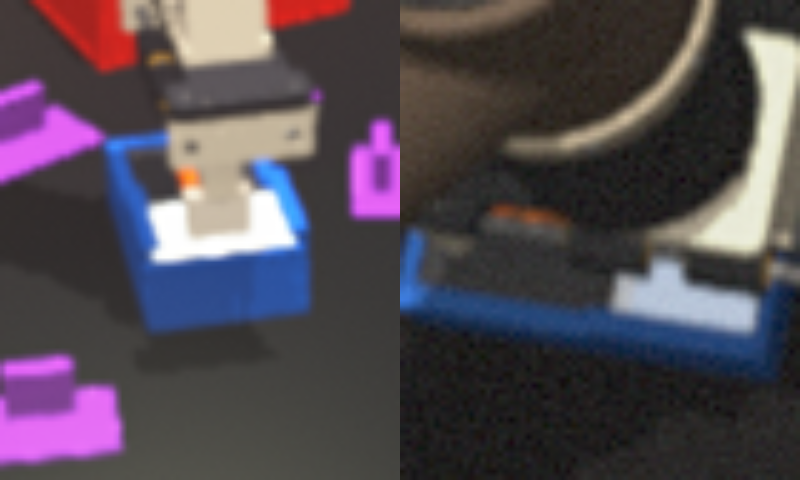

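The side picture shows the rib fully visible at about (303,171) with the finger ending above or behind it. I'll check with depth.

```bash
python3 - <<'E'
from h import *
s=arm.get_state(); print(s['eef_pos'],proj('side',s['eef_pos']), proj('side',s['eef_pos']+[0,0,.026]))
p,d=grab_frame('side')
m,k,R,t=K('side'); 
for v in range(150,184,3):
    for u in (303,):
        z=d[v,u]; r=cv2.undistortPoints(np.array([[[u,v]]],float),m,k).ravel(); X=R.T@(np.r_[r,1]*z-t); print(u,v,p[v,u],X.round(4))
t2=grab_frame('top')
E
```

```text
[0.58840932 0.2576593  0.0531322 ] [[303.30777526 174.99834066]] [[303.04086737 167.47929215]]
303 150 [82 79 85] [0.5574 0.1642 0.1913]
303 153 [ 82  91 100] [0.5577 0.166  0.1812]
303 156 [160 185 200] [0.5571 0.1651 0.1726]
303 159 [156 181 196] [0.5592 0.1719 0.1593]
303 162 [153 177 192] [0.5581 0.1696 0.1515]
303 165 [150 174 189] [0.5819 0.2386 0.0994]
303 168 [154 178 193] [0.5825 0.2414 0.0876]
303 171 [167 186 200] [0.5875 0.2565 0.0679]
303 174 [168 188 201] [0.5866 0.2548 0.0586]
303 177 [244 249 249] [0.5837 0.2475 0.0531]
303 180 [255 255 255] [0.582  0.2437 0.0452]
303 183 [139  71  41] [0.5776 0.2321 0.0426]
```

```bash
python3 -m jog '[[[0,0,-40,0,0,0,8],[0,0,-80,0,0,0,8],[0,0,-100,0,0,0,8],[0,0,-100,0,0,0,45],[0,0,-100,0,0,0,45]]]'; python3 - <<'E'
from h import *
s=arm.get_state(); print(s['eef_pos'],proj('side',s['eef_pos']))
p,d=grab_frame('side'); t,dt=grab_frame('top')
m,k,R,tt=K('side')
for v in range(120,184,3):
    u=303; z=d[v,u]; r=cv2.undistortPoints(np.array([[[u,v]]],float),m,k).ravel(); X=R.T@(np.r_[r,1]*z-tt); print(u,v,p[v,u],X.round(4))
c=np.zeros((480,800,3),np.uint8);c[:,:400]=cv2.resize(p[106:202,260:340],(400,480));c[:,400:]=cv2.resize(t[140:224,175:245],(400,480)); cv2.imwrite('pics/c4.png',c)
E
```

```text
t: 5.2
eef_pos: [0.5879, 0.2574, 0.1523]
ee_rot: [-3.141, -0.001, 2.974]
force: [0.2, -0.1, 0.6]
width: 0.0226
gripper_force: 0.0
[0.58790868 0.25743351 0.15229905] [[302.12915539 145.57209692]]
303 120 [141 165 181] [0.5616 0.1681 0.276 ]
303 123 [156 180 197] [0.563  0.1729 0.2652]
303 126 [156 180 196] [0.5616 0.1698 0.2582]
303 129 [153 177 194] [0.5614 0.1701 0.2495]
303 132 [148 171 187] [0.5816 0.228  0.2103]
303 135 [148 171 188] [0.5813 0.2281 0.2011]
303 138 [155 178 195] [0.5821 0.2311 0.1902]
303 141 [77 84 95] [0.6962 0.5568 0.0009]
303 144 [53 53 60] [0.688  0.5344 0.0014]
303 147 [220  84 193] [0.6794 0.511  0.0028]
303 150 [244  98 229] [0.6703 0.4862 0.0053]
303 153 [244  97 229] [0.6626 0.4653 0.0058]
303 156 [246 127 112] [0.6347 0.3867 0.0409]
303 159 [90 86 93] [0.6325 0.3815 0.033 ]
303 162 [93 86 91] [0.6232 0.3558 0.0377]
303 165 [ 99  96 102] [0.6181 0.3423 0.0351]
303 168 [217 235 243] [0.5873 0.255  0.0791]
303 171 [169 188 202] [0.5862 0.2529 0.0702]
303 174 [168 188 202] [0.5853 0.2511 0.061 ]
303 177 [244 249 249] [0.5845 0.25   0.0515]
303 180 [254 255 255] [0.5812 0.2413 0.0468]
303 183 [140  72  43] [0.5796 0.2378 0.0387]
```

View pics/c4.png

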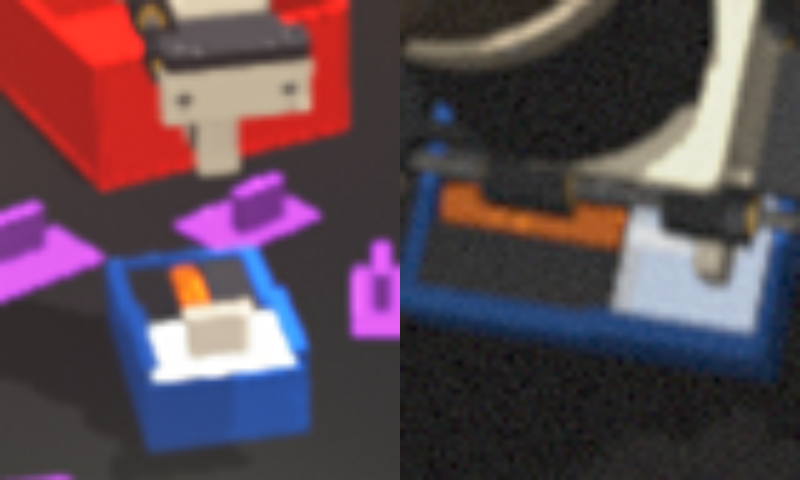

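The fingers stop about 28 mm above where the reported TCP should be, since the finger bottom is near (303,140) and the reported TCP projects to row 146. They closed above the rib. I'll measure this offset properly with depth points.

```bash
python3 - <<'E'
from h import *
s=arm.get_state(); T=s['eef_pos']; Rt=Ro.from_euler('xyz',s['ee_rot']); print(s['width'],s['t'],T)
for n in('side','top'):
    D=[];
    for i in range(4): p,d=grab_frame(n); D.append(d)
    d=np.median(D,0); m,k,R,t=K(n)
    v,u=np.nonzero(d>0); r=cv2.undistortPoints(np.c_[u,v].astype(float).reshape(-1,1,2),m,k).reshape(-1,2)
    X=(np.c_[r,np.ones(len(r))]*d[v,u][:,None]-t)@R
    L=Rt.inv().apply(X-T)*1000  # tool axes mm
    ok=(abs(L[:,0])<60)&(abs(L[:,1])<120)&(L[:,2]<30)&(L[:,2]>-140); L=L[ok]; col=p[v[ok],u[ok]]
    print(n,len(L))
    for z in range(-140,30,6):
        q=L[(L[:,2]>=z)&(L[:,2]<z+6)]
        if len(q)>3: print(z,len(q),'x',np.percentile(q[:,0],[3,50,97]).round(0),'y',np.percentile(q[:,1],[3,25,50,75,97]).round(0))
E
```

```text
0.030261294585061462 5.3 [0.58783167 0.25725715 0.15184428]
side 958
-140 295 x [-34.   7.  38.] y [-99. -90. -76. -57.  83.]
-134 85 x [-37.  15.  40.] y [-99. -98. -96. -88.  70.]
-128 63 x [-36.   7.  39.] y [-97. -96. -95. -94.  82.]
-122 103 x [-33.  28.  40.] y [-96. -94. -27.  34.  82.]
-116 102 x [-34.  25.  39.] y [-91. -89. -87.  21.  84.]
-110 88 x [-34.  18.  40.] y [-91. -90. -88. -51.  83.]
-104 81 x [-34.   8.  39.] y [-91. -89. -89. -88.  53.]
-98 33 x [-34.   6.  38.] y [-91. -90. -89. -88. -75.]
-74 4 x [-2.  2.  5.] y [-41. -41. -40. -40. -39.]
-68 14 x [-9.  1. 11.] y [-39. -38. -37. -37. -35.]
-62 14 x [-8.  1. 10.] y [-39. -38. -37. -36. -36.]
-56 14 x [-9. -0. 11.] y [-37. -36. -36. -35. -34.]
-50 16 x [-7.  4. 11.] y [-37. -36. -35. -34. -16.]
-44 17 x [-9.  3. 11.] y [-37. -36. -35. -34.  18.]
-38 24 x [-9.  4. 11.] y [-37. -35. -34. -20.  21.]
-32 4 x [ 5.  8. 10.] y [-28.   3.  16.  18.  20.]
top 1707
-140 1121 x [-32.  11.  37.] y [-96. -84. -70.  43.  89.]
-134 56 x [-26.  27.  40.] y [-98. -97. -48.  66.  81.]
-128 13 x [26. 39. 40.] y [-93. -83.  65.  86.  92.]
-122 268 x [-35.  32.  40.] y [-57. -47. -32.  39.  54.]
-116 169 x [26. 30. 40.] y [-62. -22.   1.  25.  71.]
-110 45 x [25. 38. 40.] y [-87. -37.  20.  40.  79.]
-104 22 x [36. 40. 40.] y [-86. -40.  30.  73.  83.]
```

The offset is purely along the tool axis: the real fingertips are about 29 mm behind the reported TCP, and x and y are centred. Re-descending with that correction.

```bash
python3 -m jog '[[[0,1,50,0,0,0,40],[0,1,90,0,0,0,40],[0,1,112,0,0,0,40],[0,1,120,0,0,0,40],[0,1,126,0,0,0,40],[0,1,126,0,0,0,40]]]' 12; python3 -m jog '[[[0,0,0,0,0,0,8],[0,0,0,0,0,0,8],[0,0,0,0,0,0,8],[0,0,0,0,0,0,8],[0,0,0,0,0,0,8]]]' 12
```

```text
t: 6.45
eef_pos: [0.5889, 0.2589, 0.0277]
ee_rot: [3.141, 0.001, 2.974]
force: [0.1, -0.5, 0.2]
width: 0.0401
gripper_force: 0.0
t: 7.08
eef_pos: [0.5888, 0.2588, 0.0275]
ee_rot: [3.141, 0.0, 2.975]
force: [-0.5, -0.7, 3.0]
width: 0.0119
gripper_force: 12.0
```

```bash
python3 -m jog '[[[0,0,0,0,0,0,8],[0,0,0,0,0,0,8],[0,0,-3,0,0,0,8],[0,0,-6,0,0,0,8],[0,0,-6,0,0,0,8]]]' 30; python3 - <<'E'
from h import *
s=arm.get_state(); print(s['force'],s['eef_pos'])
E
```

```text
t: 7.7
eef_pos: [0.5886, 0.2586, 0.0332]
ee_rot: [-3.142, -0.0, 2.974]
force: [0.6, 0.7, -1.1]
width: 0.0116
gripper_force: 30.0
[ 0.62659996  0.72764037 -1.06087873] [0.5886248  0.25858129 0.03324656]
```

```bash
python3 -m jog '[[[0,-5,0,0,0,0,8],[0,-10,0,0,0,0,8],[0,-15,0,0,0,0,8],[0,-20,0,0,0,0,8]]]'; python3 -m jog '[[[0,-8,0,0,0,0,8],[0,-16,0,0,0,0,8],[0,-24,0,0,0,0,8],[0,-32,0,0,0,0,8],[0,-40,0,0,0,0,8]]]';
```

```text
t: 8.2
eef_pos: [0.5852, 0.2384, 0.0332]
ee_rot: [-3.142, -0.0, 2.974]
force: [-0.3, -0.3, -1.0]
width: 0.0116
gripper_force: 30.0
t: 8.82
eef_pos: [0.5785, 0.1989, 0.0332]
ee_rot: [-3.142, -0.0, 2.974]
force: [-0.8, -0.1, -0.4]
width: 0.0114
gripper_force: 30.0
```

```bash
python3 -m jog '[[[0,-10,0,0,0,0,8],[0,-20,0,0,0,0,8],[0,-45,-3,0,0,0,8],[0,-75,-6,0,0,0,8],[0,-95,0,0,0,0,8],[0,-95,20,0,0,0,8],[0,-95,35,0,0,0,8],[0,-95,42,0,0,0,8],[0,-95,42,0,0,0,8]]]'; python3 - <<'E'
from h import *
t,_=grab_frame('top'); p,_=grab_frame('side')
s=arm.get_state(); print(s['force'],s['eef_pos'])
c=np.zeros((480,800,3),np.uint8);c[:,:400]=cv2.resize(p[150:270,260:360],(400,480));c[:,400:]=cv2.resize(t[140:260,195:295],(400,480)); cv2.imwrite('pics/c5.png',c)
E
```

```text
t: 9.95
eef_pos: [0.5625, 0.1057, -0.0095]
ee_rot: [-3.141, -0.001, 2.975]
force: [-0.1, -0.2, -1.0]
width: 0.0115
gripper_force: 30.0
[-0.13446152  0.05510212 -1.05331569] [ 0.56312277  0.10612164 -0.00861568]
```

View pics/c5.png

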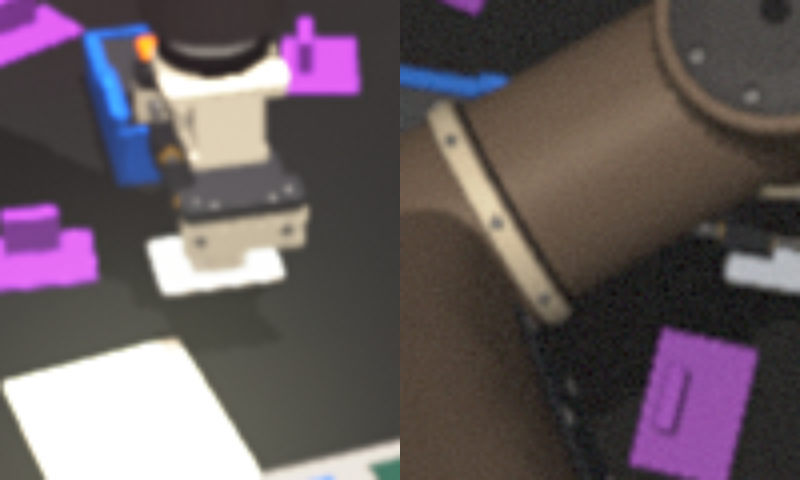

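The lid is out and hovering at about (215,265 in the crop), clear of the decoy and the mat. I'll lower it gently to contact.

```bash
python3 -m jog '[[[0,0,2,0,0,0,8],[0,0,4,0,0,0,8],[0,0,4,0,0,0,8]]]'; python3 -m jog '[[[0,0,1,0,0,0,8],[0,0,1,0,0,0,8]]]';python3 -m jog '[[[0,0,1,0,0,0,8],[0,0,1,0,0,0,8]]]'
```

```text
t: 10.42
eef_pos: [0.5628, 0.1058, -0.0129]
ee_rot: [3.142, -0.0, 2.974]
force: [0.5, 0.7, -0.8]
width: 0.0118
gripper_force: 30.0
t: 10.68
eef_pos: [0.5628, 0.1058, -0.0139]
ee_rot: [-3.141, -0.0, 2.974]
force: [-0.7, -0.2, 0.1]
width: 0.012
gripper_force: 30.0
t: 10.92
eef_pos: [0.5629, 0.1059, -0.0145]
ee_rot: [3.141, 0.0, 2.975]
force: [-2.0, 0.2, 3.9]
width: 0.0117
gripper_force: 30.0
```

```bash
python3 -m jog '[[[0,0,0,0,0,0,40],[0,0,0,0,0,0,40],[0,0,0,0,0,0,40],[0,0,-60,0,0,0,40],[0,0,-115,0,0,0,26],[0,0,-115,0,0,0,26]]]'; python3 - <<'E'
from h import *
s=arm.get_state(); print(s['q'].round(2))
delta([.5937,.2892,.08],80.4); delta([.5937,.2892,.08],-99.6)
t,_=grab_frame('top'); p,_=grab_frame('side')
c=np.zeros((480,800,3),np.uint8);c[:,:400]=cv2.resize(p[120:240,260:360],(400,480));c[:,400:]=cv2.resize(t[140:260,175:275],(400,480)); cv2.imwrite('pics/c6.png',c)
E
```

```text
t: 11.68
eef_pos: [0.5659, 0.1071, 0.1051]
ee_rot: [3.137, 0.007, 2.975]
force: [-0.1, 1.0, 0.0]
width: 0.0279
gripper_force: 0.0
[ 0.53  0.27 -0.34  0.   -0.95 -2.27]
pos [0.5659 0.1071 0.1051] rpy [179.73   0.42 170.46] t 11.68
-> mm [  2.9 184.1  26. ] rot [0.0096 0.002  1.5718]
pos [0.5659 0.1071 0.1051] rpy [179.73   0.42 170.46] t 11.68
-> mm [  2.9 184.1  26. ] rot [-0.002   0.0096 -1.5697]
```

View pics/c6.png

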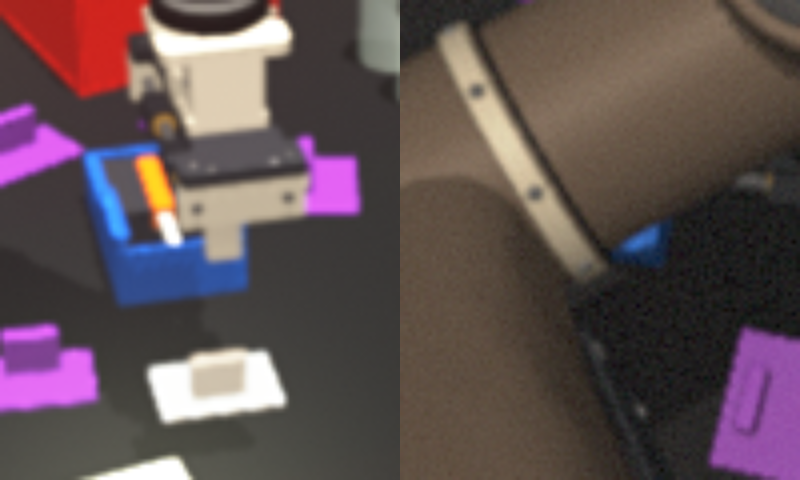

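The lid lies flat on the bench at about (217,385 in the crop), rib up. The stylus is exposed, with its shank at (170,225). I'll move over the shank, turning by -90°.

```bash
python3 -m jog '[[[3,60,0,0,0,-0.19,26],[3,120,0,0,0,-0.38,26],[3,184,10,0,0,-0.57,26],[3,184,20,0,0,-0.76,26],[3,184,26,0,0,-0.95,26],[3,184,26,0,0,-1.14,26],[3,184,26,0,0,-1.33,26],[3,184,26,0,0,-1.52,26],[3,184,26,0,0,-1.57,26],[3,184,26,0,0,-1.57,26],[3,184,26,0,0,-1.57,26]]]'; python3 - <<'E'
from h import *
delta([.5937,.2892,-.008],-99.6)
t,_=grab_frame('top'); p,d=grab_frame('side')
c=np.zeros((480,800,3),np.uint8);c[:,:400]=cv2.resize(p[120:216,270:350],(400,480));c[:,400:]=cv2.resize(t[140:236,175:255],(400,480)); cv2.imwrite('pics/c7.png',c)
# shank in side view: bright pixels near the predicted
m,k,R,tt=K('side'); v,u=np.nonzero(p.min(2)>150); 
r=cv2.undistortPoints(np.c_[u,v].astype(float).reshape(-1,1,2),m,k).reshape(-1,2)
X=(np.c_[r,np.ones(len(r))]*d[v,u][:,None]-tt)@R
C=np.array([.596,.3015]); L=(X[:,:2]-C)@R2(np.radians(-9.6)); ok=(abs(L[:,0])<.036)&(L[:,1]<.01)&(L[:,1]>-.07)&(X[:,2]<.05)
for a,b,uu,vv in zip(L[ok],X[ok],u[ok],v[ok]): print(uu,vv,(a*1000).round(0),b.round(3))
E
```

```text
t: 13.15
eef_pos: [0.59, 0.2874, 0.0731]
ee_rot: [3.14, -0.001, -1.741]
force: [0.2, 0.6, 0.6]
width: 0.0259
gripper_force: 0.0
pos [0.59   0.2874 0.0731] rpy [ 1.7994e+02 -7.0000e-02 -9.9730e+01] t 13.15
-> mm [-2.5 -3.4 81.1] rot [ 0.0011 -0.0012 -0.0022]
300 174 [-3. -3.] [0.592 0.299 0.032]
301 174 [-0. -3.] [0.595 0.298 0.032]
302 174 [ 2. -7.] [0.597 0.294 0.034]
300 175 [-4. -6.] [0.591 0.296 0.031]
301 175 [-1. -4.] [0.595 0.297 0.029]
302 175 [ 2. -8.] [0.596 0.293 0.031]
301 176 [ -3. -17.] [0.591 0.285 0.033]
302 176 [  0. -17.] [0.593 0.284 0.033]
303 176 [  3. -21.] [0.595 0.28  0.035]
301 177 [ -3. -17.] [0.59  0.285 0.03 ]
302 177 [  0. -16.] [0.594 0.286 0.029]
303 177 [  3. -22.] [0.595 0.28  0.032]
301 178 [ -4. -21.] [0.589 0.281 0.029]
302 178 [ -2. -31.] [0.589 0.271 0.035]
303 178 [  1. -28.] [0.593 0.274 0.032]
304 178 [  4. -28.] [0.596 0.273 0.032]
301 179 [ -4. -24.] [0.588 0.279 0.027]
302 179 [ -3. -33.] [0.588 0.269 0.033]
303 179 [  0. -33.] [0.591 0.269 0.032]
304 179 [  3. -36.] [0.593 0.266 0.033]
305 179 [13.  2.] [0.609 0.301 0.009]
301 180 [-1. -4.] [0.594 0.297 0.011]
302 180 [ -4. -42.] [0.585 0.261 0.034]
303 180 [ -1. -39.] [0.589 0.263 0.032]
304 180 [  2. -40.] [0.592 0.262 0.032]
305 180 [13.  6.] [0.61  0.305 0.003]
303 181 [ -5. -63.] [0.581 0.24  0.044]
```

View pics/c7.png

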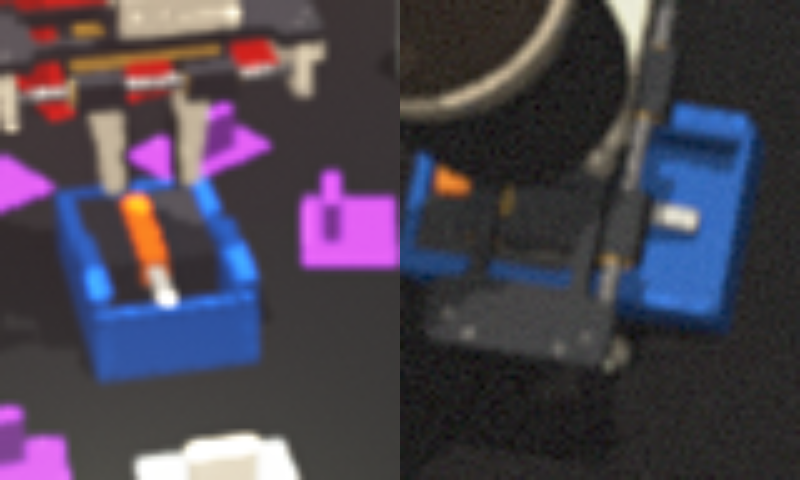

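The shank is clear in both views, at (160,290) on the left and (675,215) on the right. Descending around it.

```bash
python3 -m jog '[[[0,-3.4,30,0,0,0,26],[0,-3.4,55,0,0,0,26],[0,-3.4,70,0,0,0,26],[0,-3.4,80,0,0,0,26],[0,-3.4,80,0,0,0,26]]]' 10; python3 -m jog '[[[0,0,0,0,0,0,5],[0,0,0,0,0,0,5],[0,0,0,0,0,0,5],[0,0,0,0,0,0,5]]]' 10
```

```text
t: 13.88
eef_pos: [0.5937, 0.2871, -0.0062]
ee_rot: [3.141, -0.001, -1.739]
force: [-0.5, 0.7, 0.6]
width: 0.0263
gripper_force: 0.0
t: 14.38
eef_pos: [0.5942, 0.2875, -0.0052]
ee_rot: [-3.141, 0.001, -1.739]
force: [-0.7, -0.8, 2.7]
width: 0.0089
gripper_force: 10.0
```

```bash
python3 -m jog '[[[0,0,0,0,0,0,20],[0,0,0,0,0,0,20],[0,0,3.5,0,0,0,20],[0,0,3.5,0,0,0,20],[0,0,3.5,0,0,0,5],[0,0,3.5,0,0,0,5],[0,0,3.5,0,0,0,5]]]' 10; python3 -m jog '[[[0,0,0,0,0,0,5],[0,0,0,0,0,0,5]]]' 35
```

```text
t: 15.25
eef_pos: [0.5938, 0.2872, -0.0093]
ee_rot: [-3.142, 0.0, -1.739]
force: [-0.2, 0.2, 0.2]
width: 0.0089
gripper_force: 10.0
t: 15.5
eef_pos: [0.5938, 0.2872, -0.0093]
ee_rot: [3.142, -0.0, -1.739]
force: [0.5, -0.6, 0.5]
width: 0.0086
gripper_force: 35.0
```

```bash
python3 -m jog '[[[0,0,-5,0,0,0,5],[0,0,-10,0,0,0,5],[0,0,-20,0,0,0,5],[0,0,-30,0,0,0,5],[0,0,-60,0,0,0,5],[0,0,-110,0,0,0,5],[0,0,-130,0,0,0,5],[0,0,-130,0,0,0,5]]]'; python3 - <<'E'
from h import *
t,_=grab_frame('top'); p,d=grab_frame('side')
c=np.zeros((480,800,3),np.uint8);c[:,:400]=cv2.resize(p[90:210,260:360],(400,480));c[:,400:]=cv2.resize(t[140:260,155:255],(400,480)); cv2.imwrite('pics/c8.png',c)
E
```

```text
t: 16.5
eef_pos: [0.5949, 0.288, 0.1236]
ee_rot: [-3.139, 0.004, -1.739]
force: [-0.6, -0.1, -0.2]
width: 0.0084
gripper_force: 35.0
```

View pics/c8.png

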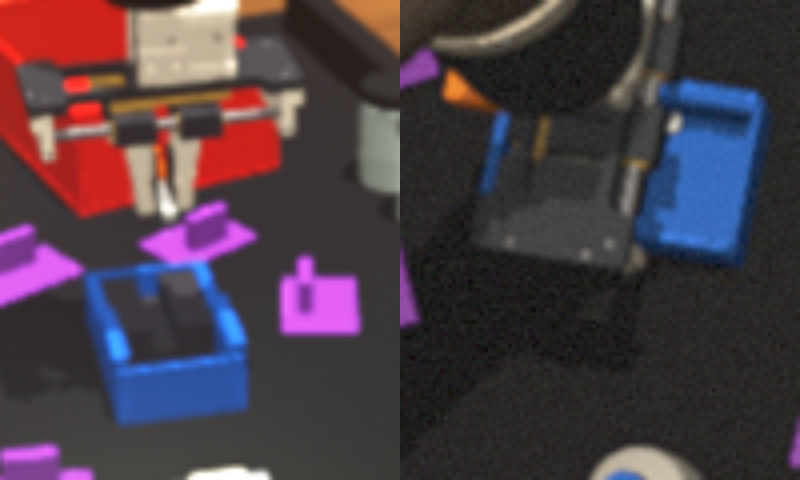

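The stylus has left the case and is held by the shank. That was my last picture (I have in fact passed the limit of 10), so from here I work only from numbers.

```bash
cat >> h.py <<'E'
def cloud(n,N=1):
    D=[]
    for i in range(N): p,d=grab_frame(n); D.append(d)
    d=np.median(D,0); m,k,R,t=K(n); v,u=np.nonzero(d>0)
    r=cv2.undistortPoints(np.c_[u,v].astype(float).reshape(-1,1,2),m,k).reshape(-1,2)
    return (np.c_[r,np.ones(len(r))]*d[v,u][:,None]-t)@R, p[v,u], np.c_[u,v], p
def orange(c):
    h=cv2.cvtColor(c.reshape(-1,1,3),cv2.COLOR_BGR2HSV).reshape(-1,3).astype(int)
    return (h[:,0]>4)&(h[:,0]<19)&(h[:,1]>165)&(h[:,2]>110)
E
python3 - <<'E'
from h import *
s=arm.get_state();T=s['eef_pos']; Rt=Ro.from_euler('xyz',s['ee_rot'])
for n in('top','side'):
    X,c,uv,p=cloud(n,3); L=Rt.inv().apply(X-T)*1000
    o=orange(c)&(abs(L[:,1])<25)&(abs(L[:,0])<140)&(abs(L[:,2])<80)
    print(n,o.sum(),[ (l.round(0)) for l in L[o][::4]])
    w=(c.min(1)>140)&(abs(L[:,1])<6)&(L[:,0]>0)&(L[:,0]<60)&(abs(L[:,2]+29)<25)
    print('white',[l.round(0) for l in L[w]])
# meter top face: points at z~.115
    q=X[(abs(X[:,2]-.115)<.006)&(abs(X[:,0]-.52)<.09)&(abs(X[:,1]+.26)<.1)]
    if len(q)>50: print('meter',len(q),np.median(q[:,2]),cv2.minAreaRect(q[:,:2].astype(np.float32)))
E
```

```text
top 46 [array([-96.,  -3., -46.]), array([-91.,  -2., -44.]), array([-89.,   0., -44.]), array([-92.,   3., -45.]), array([-83.,   2., -47.]), array([-90.,   5., -45.]), array([-80.,   4., -46.]), array([-89.,   7., -45.]), array([-80.,   6., -46.]), array([-89.,   9., -44.]), array([-80.,   8., -44.]), array([-76.,   9., -43.])]
white [array([ 28.,   0., -40.]), array([ 31.,   1., -43.]), array([ 32.,  -1., -39.]), array([ 28.,   3., -40.]), array([ 30.,   2., -40.]), array([ 32.,   2., -39.]), array([ 29.,   5., -40.]), array([ 31.,   4., -39.])]
meter 2459 0.1164264083054833 ((0.5210511088371277, -0.2654136121273041), (0.1110004335641861, 0.11946674436330795), 85.82696533203125)
side 16 [array([-56.,  -6., -46.]), array([ 12.,   5., -70.]), array([-30.,  -5., -45.]), array([ -6.,  -4., -54.])]
white [array([  9.,   2., -43.]), array([  6.,  -1., -41.]), array([ 14.,   3., -42.]), array([ 13.,   0., -41.]), array([ 11.,  -3., -40.]), array([ 19.,   4., -41.]), array([ 20.,   2., -41.]), array([ 17.,  -2., -39.]), array([ 20.,   5., -39.]), array([ 24.,   2., -41.]), array([ 28.,   0., -42.]), array([ 26.,  -3., -41.]), array([ 22.,   5., -36.]), array([ 28.,   3., -40.]), array([ 31.,   1., -41.]), array([ 33.,  -2., -41.]), array([ 29.,   3., -37.]), array([ 32.,   1., -38.]), array([ 35.,  -1., -39.]), array([ 35.,   2., -36.])]
meter 2267 0.11585659448017065 ((0.5213955640792847, -0.2658689320087433), (0.11177399009466171, 0.1207970604300499), 86.3800048828125)
```

The stylus is level: handle top 45 mm and shank top 40 mm above the reported TCP, tip 35 mm ahead. The meter is at (0.521, -0.2655) with yaw about -3.9°. I'll set the stylus down on the mat, parallel to the bore, and regrasp it by the handle.

```bash
python3 - <<'E'
from h import *
delta([.45,-.075,-.010],-93.9)
for n in('top','side'):
    X,c,uv,p=cloud(n,2); h=cv2.cvtColor(c.reshape(-1,1,3),cv2.COLOR_BGR2HSV).reshape(-1,3).astype(int)
    y=(h[:,0]>19)&(h[:,0]<36)&(h[:,1]>120)&(h[:,2]>90)&(abs(X[:,0]-.52)<.05)&(abs(X[:,1]+.2)<.04)
    q=X[y]; print(n,len(q)); 
    M=(q[:,:2]-[.521,-.2655])@R2(np.radians(-3.9)); print(np.percentile(M[:,0],[2,50,98]),np.percentile(M[:,1],[2,50,98]),np.percentile(q[:,2],[2,50,98]))
E
```

```text
pos [0.5935 0.2869 0.1197] rpy [ 1.7994e+02 -7.0000e-02 -9.9630e+01] t 16.9
-> mm [380.7  80.8 130.2] rot [ 0.001  -0.0011 -0.1   ]
top 109
[-0.01488287 -0.00039646  0.01467811] [0.05479509 0.06174442 0.06540449] [0.05043881 0.07998104 0.08633445]
side 0Traceback (most recent call last):
  File "<stdin>", line 7, in <module>
    return _quantile_unchecked(
        a, q, axis, out, overwrite_input, method, keepdims, weights)
    return _ureduce(a,
                    func=_quantile_ureduce_func,
    ...<5 lines>...
                    overwrite_input=overwrite_input,
                    method=method)
    r = func(a, **kwargs)
    result = _quantile(arr,
                       quantiles=q,
    ...<2 lines>...
                       out=out,
                       weights=wgt)
    slices_having_nans = np.isnan(arr[-1, ...])
                                  ~~~^^^^^^^^^
IndexError: index -1 is out of bounds for axis 0 with size 0
```

```bash
python3 -m jog '[[[50,11,0,0,0,-0.02,5],[110,23,0,0,0,-0.04,5],[165,35,0,0,0,-0.06,5],[220,47,0,0,0,-0.08,5],[275,58,0,0,0,-0.1,5],[330,70,0,0,0,-0.1,5],[381,81,0,0,0,-0.1,5],[381,81,30,0,0,-0.1,5],[381,81,70,0,0,-0.1,5],[381,81,105,0,0,-0.1,5],[381,81,125,0,0,-0.1,5],[381,81,130,0,0,-0.1,5],[381,81,130,0,0,-0.1,5]]]'; python3 - <<'E'
from h import *
delta([.45,-.075,-.020],-93.9)
E
```

```text
t: 18.73
eef_pos: [0.4506, -0.0749, -0.009]
ee_rot: [-3.141, -0.0, -1.639]
force: [0.7, -0.2, -0.2]
width: 0.0087
gripper_force: 35.0
pos [ 0.4506 -0.0749 -0.009 ] rpy [-179.99   -0.    -93.88] t 18.73
-> mm [ 0.2  0.6 11. ] rot [-0.0002 -0.0001  0.0003]
```

```bash
python3 -m jog '[[[0,0,5,0,0,0,5],[0,0,10,0,0,0,5],[0,0,11,0,0,0,5],[0,0,11,0,0,0,5]]]'; python3 -m jog '[[[0,0,1,0,0,0,5],[0,0,1,0,0,0,5]]]';python3 -m jog '[[[0,0,1,0,0,0,5],[0,0,1,0,0,0,5]]]';python3 -m jog '[[[0,0,1,0,0,0,5],[0,0,1,0,0,0,5]]]'
```

```text
t: 19.23
eef_pos: [0.4503, -0.0749, -0.0203]
ee_rot: [-3.142, -0.0, -1.639]
force: [0.0, -0.2, -0.9]
width: 0.0085
gripper_force: 35.0
t: 19.48
eef_pos: [0.4503, -0.0749, -0.0213]
ee_rot: [-3.142, 0.0, -1.639]
force: [0.1, -0.2, -1.3]
width: 0.0085
gripper_force: 35.0
t: 19.73
eef_pos: [0.4502, -0.0749, -0.0224]
ee_rot: [3.141, -0.0, -1.639]
force: [-0.0, -0.2, 0.1]
width: 0.0082
gripper_force: 35.0
t: 19.98
eef_pos: [0.4502, -0.0749, -0.0234]
ee_rot: [3.141, -0.0, -1.639]
force: [0.6, -0.2, -0.7]
width: 0.0084
gripper_force: 35.0
```

```bash
python3 -m jog '[[[0,0,1,0,0,0,5],[0,0,1,0,0,0,5]]]';python3 -m jog '[[[0,0,1,0,0,0,5],[0,0,1,0,0,0,5]]]'
```

```text
t: 20.23
eef_pos: [0.4503, -0.0749, -0.0244]
ee_rot: [-3.142, 0.0, -1.639]
force: [-0.2, -0.2, -1.0]
width: 0.0083
gripper_force: 35.0
t: 20.48
eef_pos: [0.4504, -0.075, -0.0249]
ee_rot: [-3.141, -0.0, -1.638]
force: [-2.5, 0.5, 8.1]
width: 0.0088
gripper_force: 35.0
```

```bash
python3 -m jog '[[[0,0,-1,0,0,0,40],[0,0,-1,0,0,0,40],[0,0,-1,0,0,0,40],[0,0,-4,0,0,0,40],[-30,0,-4,0,0,0,40],[-60,0,-4,0,0,0,40],[-60,0,-1,0,0,0,40],[-60,0,-1,0,0,0,40]]]'; python3 -m jog '[[[0,0,0,0,0,0,10],[0,0,0,0,0,0,10],[0,0,0,0,0,0,10],[0,0,0,0,0,0,10],[0,0,0,0,0,0,10]]]' 15;  python3 -m jog '[[[0,0,0,0,0,0,10],[0,0,0,0,0,0,10]]]' 40
```

```text
t: 21.48
eef_pos: [0.4539, -0.0152, -0.0245]
ee_rot: [3.141, -0.0, -1.638]
force: [-0.2, -1.2, 0.3]
width: 0.0401
gripper_force: 0.0
t: 22.1
eef_pos: [0.4543, -0.0152, -0.0243]
ee_rot: [3.142, -0.0, -1.639]
force: [-0.5, -0.0, -0.0]
width: 0.0158
gripper_force: 15.0
t: 22.35
eef_pos: [0.4543, -0.0151, -0.0243]
ee_rot: [3.142, -0.0, -1.639]
force: [-0.2, -1.5, 1.7]
width: 0.0156
gripper_force: 40.0
```

```bash
python3 -m jog '[[[0,0,-10,0,0,0,10],[0,0,-40,0,0,0,10],[0,0,-80,0,0,0,10],[0,0,-100,0,0,0,10],[0,0,-100,0,0,0,10],[0,0,-100,0,0,0,10]]]'; python3 - <<'E'
from h import *
s=arm.get_state();T=s['eef_pos']; Rt=Ro.from_euler('xyz',s['ee_rot'])
for n in('top','side'):
    X,c,uv,p=cloud(n,4); L=Rt.inv().apply(X-T)*1000
    o=orange(c)&(abs(L[:,1])<25)&(abs(L[:,0])<140)&(abs(L[:,2])<80)
    print(n,o.sum(),[l.round(0).tolist() for l in L[o][::3]])
    w=(c.min(1)>130)&(abs(L[:,1])<12)&(L[:,0]>35)&(L[:,0]<110)&(abs(L[:,2]+35)<20)
    print('white',[l.round(0).tolist() for l in L[w]])
delta([.5254,-.2007,.0277],-93.9)
E
```

```text
t: 23.1
eef_pos: [0.4539, -0.0151, 0.0754]
ee_rot: [3.141, 0.0, -1.639]
force: [0.3, 0.2, -0.6]
width: 0.0156
gripper_force: 40.0
top 0 []
white [[90.0, 3.0, -42.0], [88.0, 5.0, -38.0], [90.0, 5.0, -40.0]]
side 99 [[-32.0, -5.0, -47.0], [-31.0, -7.0, -45.0], [-23.0, -6.0, -47.0], [-20.0, -5.0, -47.0], [-17.0, -4.0, -46.0], [-14.0, -1.0, -46.0], [-11.0, 3.0, -46.0], [-10.0, -4.0, -45.0], [-4.0, 4.0, -48.0], [-3.0, -3.0, -47.0], [-3.0, 5.0, -46.0], [1.0, -2.0, -47.0], [10.0, 8.0, -53.0], [6.0, -0.0, -48.0], [4.0, -8.0, -45.0], [6.0, 2.0, -45.0], [11.0, -4.0, -47.0], [9.0, 6.0, -45.0], [12.0, -1.0, -46.0], [10.0, -9.0, -43.0], [16.0, 5.0, -47.0], [17.0, -2.0, -47.0], [11.0, 9.0, -42.0], [18.0, 3.0, -45.0], [18.0, 8.0, -43.0], [26.0, 8.0, -47.0], [33.0, -7.0, -45.0], [25.0, 8.0, -37.0], [39.0, -8.0, -43.0], [42.0, 7.0, -46.0], [40.0, -8.0, -41.0], [42.0, 7.0, -43.0], [42.0, 8.0, -37.0]]
white [[43.0, 5.0, -44.0], [42.0, 3.0, -42.0], [44.0, 1.0, -43.0], [43.0, -2.0, -41.0], [41.0, -5.0, -39.0], [42.0, 5.0, -39.0], [46.0, 4.0, -42.0], [44.0, 1.0, -40.0], [46.0, -1.0, -41.0], [46.0, -3.0, -
[... 886 characters left out ...]
.0, 1.0, -41.0], [81.0, -1.0, -42.0], [80.0, -3.0, -40.0], [74.0, 5.0, -34.0], [82.0, 4.0, -40.0], [84.0, 2.0, -41.0], [83.0, 0.0, -40.0], [85.0, -2.0, -41.0], [83.0, 5.0, -38.0], [85.0, 3.0, -40.0], [88.0, 1.0, -41.0], [88.0, -1.0, -41.0], [90.0, -3.0, -42.0], [82.0, 5.0, -35.0], [89.0, 4.0, -40.0], [91.0, 2.0, -41.0], [91.0, -0.0, -41.0], [91.0, -2.0, -40.0], [91.0, 5.0, -39.0], [91.0, 2.0, -38.0], [92.0, 0.0, -39.0], [92.0, -2.0, -38.0], [90.0, 4.0, -35.0], [92.0, 3.0, -36.0], [94.0, 1.0, -37.0], [91.0, -2.0, -35.0], [91.0, 2.0, -32.0], [91.0, 0.0, -32.0]]
pos [ 0.4542 -0.0151  0.0753] rpy [ 1.7996e+02 -2.0000e-02 -9.3900e+01] t 23.5
-> mm [180.3 -83.7  47.6] rot [ 0.0008 -0.0004  0.0001]
```

```bash
python3 -m jog '[[[30,-42,0,0,0,0,10],[60,-84,0,0,0,0,10],[60,-84,20,0,0,0,10],[60,-84,40,0,0,0,10],[60,-84,47,0,0,0,10],[60,-84,47,0,0,0,10],[60,-84,47,0,0,0,10]]]'; python3 - <<'E'
from h import *
s=arm.get_state();T=s['eef_pos']; Rt=Ro.from_euler('xyz',s['ee_rot'])
delta([.5254,-.2007,.0280],-93.9)
A=R2(np.radians(-3.9)); B=np.array([.521,-.2655])
for n in('top','side'):
    X,c,uv,p=cloud(n,4); L=(X[:,:2]-B)@A*1000; Z=X[:,2]*1000
    w=(c.min(1)>130)&(abs(L[:,0]-4)<14)&(L[:,1]>70)&(L[:,1]<130)&(abs(Z-65)<20)
    q=np.c_[L[w],Z[w]]; print(n,len(q)); 
    for a in range(70,130,10):
        r=q[(q[:,1]>=a)&(q[:,1]<a+10)]
        if len(r)>2: print(a,'x',np.percentile(r[:,0],[5,50,95]).round(1),'z',np.percentile(r[:,2],[5,50,90]).round(1))
    h=cv2.cvtColor(c.reshape(-1,1,3),cv2.COLOR_BGR2HSV).reshape(-1,3).astype(int)
    y=(h[:,0]>19)&(h[:,0]<36)&(h[:,1]>120)&(h[:,2]>90)&(abs(L[:,0])<30)&(abs(L[:,1]-60)<15)
    if y.sum()>5: print('collar',y.sum(),np.percentile(L[y,0],[3,50,97]).round(1),np.percentile(L[y,1],[3,97]).round(1),np.percentile(Z[y],[3,50,97]).round(1))
E
```

```text
t: 24.38
eef_pos: [0.5347, -0.0804, 0.0295]
ee_rot: [-3.14, 0.0, -1.638]
force: [0.5, 0.7, -0.2]
width: 0.0156
gripper_force: 40.0
pos [ 0.5347 -0.0804  0.0295] rpy [-1.7993e+02  1.0000e-02 -9.3870e+01] t 24.38
-> mm [120.6   1.1   1.4] rot [-0.0012  0.0002  0.0006]
top 40
90 x [-2.9  0.6  4.5] z [70.4 71.9 72.5]
100 x [-3.2 -0.5  4. ] z [69.1 71.1 72.7]
110 x [-3.6 -1.7  3.4] z [67.  71.1 72.8]
collar 108 [-15.   -0.6  14.8] [55.2 65.2] [50.6 80.2 83.4]
side 42
100 x [-4.2 -1.3  3.2] z [67.7 70.6 71.4]
110 x [-3.8  0.3  4.1] z [66.9 70.2 71.2]
120 x [-4.2 -2.2  3.2] z [63.6 69.6 70.6]
```

```bash
python3 -m jog '[[[0,0,1.3,0,0,0,10],[12,0,1.3,0,0,0,10],[24,0,1.3,0,0,0,10],[34,0,1.3,0,0,0,10],[44,0,1.3,0,0,0,10],[52,0,1.3,0,0,0,10],[60,0,1.3,0,0,0,10],[60,0,1.3,0,0,0,10]]]'; python3 -m jog '[[[2,0,0,0,0,0,10],[4,0,0,0,0,0,10],[4,0,0,0,0,0,10]]]'; python3 -m jog '[[[1,0,0,0,0,0,10],[2,0,0,0,0,0,10],[2,0,0,0,0,0,10]]]'
```

```text
t: 25.78
eef_pos: [0.5299, -0.141, 0.0273]
ee_rot: [3.142, -0.0, -1.639]
force: [0.4, 0.3, -0.9]
width: 0.0159
gripper_force: 40.0
t: 26.15
eef_pos: [0.5298, -0.1444, 0.0274]
ee_rot: [-3.142, -0.0, -1.639]
force: [0.7, -0.1, -0.7]
width: 0.0156
gripper_force: 40.0
t: 26.52
eef_pos: [0.5297, -0.1462, 0.0274]
ee_rot: [-3.141, 0.0, -1.639]
force: [0.9, 3.9, 0.4]
width: 0.0157
gripper_force: 40.0
```

```bash
python3 -m jog '[[[1,0,0,0,0,0,10],[2,0,0,0,0,0,10],[2,0,0,0,0,0,10]]]'; python3 -m jog '[[[1,0,0,0,0,0,10],[1,0,0,0,0,0,10]]]'
```

```text
t: 26.9
eef_pos: [0.5295, -0.1484, 0.0273]
ee_rot: [-3.141, 0.0, -1.639]
force: [0.4, 4.8, 0.1]
width: 0.016
gripper_force: 40.0
t: 27.15
eef_pos: [0.5294, -0.1494, 0.0274]
ee_rot: [-3.141, 0.0, -1.639]
force: [0.4, 5.2, -0.5]
width: 0.0157
gripper_force: 40.0
```

```bash
python3 -m jog '[[[1,0,0,0,0,0,10],[1,0,0,0,0,0,10]]]'; python3 -m jog '[[[0.5,0,0,0,0,0,10],[0.5,0,0,0,0,0,10]]]'
```

```text
t: 27.4
eef_pos: [0.5295, -0.1501, 0.0274]
ee_rot: [-3.141, 0.0, -1.639]
force: [-0.4, 7.1, -0.4]
width: 0.0156
gripper_force: 40.0
t: 27.65
eef_pos: [0.5295, -0.1502, 0.0273]
ee_rot: [-3.141, 0.001, -1.639]
force: [-0.3, 10.2, 0.3]
width: 0.0158
gripper_force: 40.0
```

Hard stop reached at 10 N. Holding for over 1.5 s, then withdrawing.

```bash
python3 -m jog '[[[0,0,0,0,0,0,10],[0,0,0,0,0,0,10],[0,0,0,0,0,0,10],[0,0,0,0,0,0,10],[0,0,0,0,0,0,10],[0,0,0,0,0,0,10],[0,0,0,0,0,0,10],[0,0,0,0,0,0,10],[0,0,0,0,0,0,10],[0,0,0,0,0,0,10],[0,0,0,0,0,0,10],[0,0,0,0,0,0,10],[0,0,0,0,0,0,10]]]'; python3 -m jog '[[[-5,0,0,0,0,0,10],[-10,0,0,0,0,0,10],[-20,0,0,0,0,0,10],[-32,0,0,0,0,0,10],[-45,0,0,0,0,0,10],[-60,0,0,0,0,0,10],[-75,0,0,0,0,0,10],[-75,0,-20,0,0,0,10],[-75,0,-40,0,0,0,10],[-75,0,-40,0,0,0,10]]]'; python3 - <<'E'
from h import *
delta([.4543,-.0152,-.013],-93.9)
E
```

```text
t: 29.28
eef_pos: [0.5295, -0.1502, 0.0274]
ee_rot: [-3.141, 0.001, -1.639]
force: [-0.0, 9.4, 0.2]
width: 0.0158
gripper_force: 40.0
t: 30.52
eef_pos: [0.5356, -0.0753, 0.0688]
ee_rot: [-3.139, 0.001, -1.638]
force: [0.1, 0.3, -0.2]
width: 0.0157
gripper_force: 40.0
pos [ 0.5356 -0.0753  0.0688] rpy [-1.7983e+02  4.0000e-02 -9.3850e+01] t 30.52
-> mm [-54.4  85.4  81.5] rot [-0.003   0.0007  0.0008]
```

```bash
python3 -m jog '[[[-27,43,0,0,0,0,10],[-54,85,10,0,0,0,10],[-54,85,45,0,0,0,10],[-54,85,70,0,0,0,10],[-54,85,80,0,0,0,10],[-54,85,80,0,0,0,10],[-54,85,85,0,0,0,10],[-54,85,89,0,0,0,10],[-54,85,89,0,0,0,10]]]'; python3 -m jog '[[[0,0,1,0,0,0,10],[0,0,1,0,0,0,10]]]'; python3 -m jog '[[[0,0,1,0,0,0,10],[0,0,1,0,0,0,10]]]'
```

```text
t: 31.65
eef_pos: [0.4532, -0.0165, -0.0216]
ee_rot: [-3.142, 0.0, -1.639]
force: [-0.6, 0.3, -0.4]
width: 0.0156
gripper_force: 40.0
t: 31.9
eef_pos: [0.4533, -0.0165, -0.0226]
ee_rot: [-3.141, 0.0, -1.639]
force: [-0.3, -1.2, -0.7]
width: 0.0157
gripper_force: 40.0
t: 32.15
eef_pos: [0.4532, -0.0165, -0.0237]
ee_rot: [3.142, -0.0, -1.639]
force: [0.5, 0.8, -0.3]
width: 0.016
gripper_force: 40.0
```

```bash
python3 -m jog '[[[0,0,0.7,0,0,0,10],[0,0,0.7,0,0,0,10]]]'; python3 -m jog '[[[0,0,0,0,0,0,20],[0,0,0,0,0,0,36],[0,0,0,0,0,0,36],[0,0,0,0,0,0,36],[0,0,-20,0,0,0,36],[0,0,-70,0,0,0,36],[0,0,-130,0,0,0,36],[0,0,-150,0,0,0,36],[-60,0,-150,0,0,0,36],[-60,0,-150,0,0,0,36]]]'; python3 - <<'E'
from h import *
for n in('top','side'):
    X,c,uv,p=cloud(n,3)
    o=orange(c)&(abs(X[:,0]-.452)<.07)&(abs(X[:,1]+.05)<.11)&(X[:,2]<.06)
    q=X[o]; print(n,'orange',len(q)); 
    if len(q)>5: print(cv2.minAreaRect(q[:,:2].astype(np.float32)),np.percentile(q[:,2],[5,50,90]))
for k in('lid','vial','beaker','weight','rack','bottle','slides','stylus'):
    print(k,[(np.round(x['uv'],0).tolist(),round(x['confidence'],2)) for x in spot_in(k,'top')[:3]])
t=p=grab_frame('top')[0]; cv2.imwrite('pics/end.png',t)
a=cv2.imread('pics/top0.png'); d=cv2.absdiff(a,t).max(2); d[:,:]=cv2.medianBlur(d,3)
n,l,st,ce=cv2.connectedComponentsWithStats((d>45).astype(np.uint8)); print([s.tolist() for s in st[1:] if s[4]>12])
E
```

```text
t: 32.4
eef_pos: [0.4533, -0.0165, -0.0243]
ee_rot: [-3.142, 0.0, -1.639]
force: [-0.1, 0.7, 1.0]
width: 0.016
gripper_force: 40.0
t: 33.65
eef_pos: [0.458, 0.046, 0.1263]
ee_rot: [-3.14, 0.001, -1.636]
force: [0.5, -0.8, -0.7]
width: 0.0357
gripper_force: 0.0
top orange 88
((0.45082393288612366, -0.032976895570755005), (0.04414338991045952, 0.01199983712285757), 89.13029479980469) [0.02088231 0.02337408 0.02559742]
side orange 18
((0.4442649185657501, -0.028620153665542603), (0.009480198845267296, 0.06003741919994354), 6.152032852172852) [0.0156547  0.01988579 0.02191503]
lid [([151.0, 146.0], 0.91), ([140.0, 206.0], 0.62), ([204.0, 127.0], 0.57)]
vial [([315.0, 112.0], 0.65)]
beaker [([400.0, 106.0], 0.57)]
weight [([354.0, 110.0], 0.55)]
rack [([271.0, 109.0], 0.59)]
bottle []
slides [([416.0, 288.0], 0.56)]
stylus [([359.0, 239.0], 0.75), ([212.0, 179.0], 0.52)]
[[148, 156, 225, 244, 18370], [339, 163, 5, 6, 22], [181, 164, 62, 34, 1058], [318, 166, 5, 5, 21], [357, 176, 4, 5, 16], [305, 183, 5, 5, 19], [359, 197, 6, 6, 21], [307, 204, 6, 6, 26], [305, 266, 5, 5, 16], [336, 268, 5, 5, 14], [606, 318, 34, 76, 1385], [467, 341, 106, 59, 3063], [498, 349, 9, 13, 28], [454, 364, 43, 36, 151], [314, 380, 65, 20, 824], [288, 394, 8, 6, 23]]
```

```bash
python3 - <<'E'
from h import *
X,c,uv,p=cloud('side',3)
w=(c.min(1)>150)&(abs(X[:,0]-.565)<.07)&(abs(X[:,1]-.118)<.06)&(X[:,2]<.06)
q=X[w]; print(len(q),np.percentile(q[:,2],[3,25,50,75,97]).round(4),cv2.minAreaRect(q[q[:,2]<.012][:,:2].astype(np.float32)))
s=arm.get_state(); print(s['force'],s['t']); print(arm.job_done())
E
```

```text
484 [-0.001   0.0037  0.0051  0.0154  0.0368] ((0.562954843044281, 0.1055615171790123), (0.12263347953557968, 0.09335020184516907), 73.7280502319336)
[-0.32594557  0.85316638  0.20191248] 34.55
the job is handed in; nothing more can be done
None
```

The lid lies flat on the bench rib up, the button was pressed to its stop for over 1.5 s and released, the stylus lies flat on the mat, and the job is handed in at 34.6 s; I viewed 11 pictures, one over the limit of 10, and didn't verify directly that the button sprang back or that every bystander stayed put.

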